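# Fit the cell in the data logger and shut its lid

## Task

Power up the open data logger on the bench: fit the thicker of the two loose battery cells into the holder inside it, its flat end against the coil spring and its button end rolled down under the holder's retaining lip so that it lies fully home, and let go of it. Then shut the clear lid fully, without slamming it. Leave the slimmer cell and the other things on the bench where they are.

Things in the scene. Friction and masses are not known exactly. Their poses are not given: they have to be found in the camera images.
- cell_mid (a point): Middle of the thicker cell: grey cylinder 32 mm in diameter, 70 mm long over all, about 145 g, steel ends. Its axis is this point's x, pointing to the button end (raised steel button 11 mm wide, 2.5 mm high, counted in the 70 mm, in a black ring); the other end is flat. It starts lying level, its axis 24.6 mm above the bench, on a small white stand fixed to the bench.
- cell_button (a point): Tip of the thicker cell's button, 35 mm from the cell's middle; same axes as cell_mid.
- slim_mid (a point): Middle of the slimmer cell (21 mm in diameter, 70 mm long, otherwise alike), on an identical stand; leave it. Stands: base 62 x 38 mm, 4 mm thick; two V saddles 7 mm thick, 24 mm to either side of the stand's middle (the cell's within 3 mm), 19 mm high; between them 41 mm of the cell is free to grip from above. Which cell is on the robot's left or right varies.
- seat (a point): Place of a seated cell's middle in the logger's black holder, 24 mm above the bench; x level along the holder from spring to brass contact (away from the robot), z up. Holder: floor 8 mm above the bench, contact face at x +35 mm, spring wall from x -60 to -64 mm (34 mm high); side cheeks 35 mm apart inside, 20 mm above the bench, at 17 to 35 mm either side of the middle, the middle open.
- spring_end (a point): Middle of the coil spring's moving end face (20 mm in diameter), level with the seat; same axes. Free it stands at x -31 mm from the seat; it can be pushed back 18 mm, with 1.6 N plus 0.35 N per mm. A seated cell keeps it back 4 mm. To get a cell in: tilted 17 to 30 degrees, button end up, its flat end pushes the spring back about 15 mm, then the button end comes down past the lip.
- lip (a point): Middle of the lower edge of the retaining lip's free end, x +28.5 mm from the seat, 41.5 mm above the bench. The lip is 26 mm wide and 3.5 mm thick (top 45 mm above the bench) and runs from here back to the contact wall (outer face at x +41 mm). A seated cell's 32 mm body reaches 4 mm under it.
- logger: Open white plastic box fixed to the bench, 180 mm along x, 150 mm along y, walls 4 mm, rim 58 mm above the bench. Origin at the centre of its underside, 10 mm from the seat towards the spring; same axes as the seat. Inside: a circuit board strip 46 to 68 mm to the +y side of the holder's middle, under 18 mm high; four corner posts 44 mm high. Outside: two black cable glands stand out from the -y wall.
- lid_hinge (a point): Middle of the lid's hinge line at the top of the logger's far wall, 59 mm above the bench, 82 mm beyond the seat along the seat's x. The hinge runs along the seat's y.
- lid_edge (a point): Middle of the lid's free edge, at its outer face, 182 mm from the hinge. The lid is a clear plate in a white frame, 182 by 150 mm and 7 mm thick, 120 g; a black catch tab 30 mm wide stands 10 mm out from the middle of this edge.
- lid (a joint): Lid angle in rad: 0 shut, about 1.57 upright, starts open at 1.65 to 1.85 leaning away from the robot (stop at 2.05). Friction in the hinge (0.2 N m) holds it wherever it is left; it must be pushed all the way down.
- cell: The thicker cell, origin at its middle, axes as cell_mid.
- cartridge: Sealant cartridge standing upright, black and yellow, 50 mm in diameter, 246 mm high, origin at its foot. Leave alone.
- water: Water bottle standing upright, 68 mm in diameter, 235 mm high, origin at its foot. Leave alone.
- tape: Roll of masking tape lying flat, 100 mm in diameter, 25 mm high, origin at its underside. Leave alone.
- driver: Screwdriver 190 mm long lying on the bench. Leave alone.
- bit_case: Open bit case, tray 75 by 105 mm and 18 mm high with its lid standing up at the far side to 105 mm, origin at its underside. Leave alone.
- spool: White filament spool lying flat, 170 mm in diameter, 60 mm high, origin at its underside. Leave alone.
Not all that is in view belongs to the job. Leave any blue look-alike of the cell alone.

How it is judged (in metres and radians):
On the way:
1. the thicker cell lies home in the holder, flat end to the spring, button end under the lip, and is let go, while the lid is still open (x of cell_mid in the frame of seat between -0.002 and 0.0025 m and y of cell_mid in the frame of seat between -0.004 and 0.004 m and z of cell_mid in the frame of seat between -0.003 and 0.003 m and x of cell_button in the frame of seat above 0.03 m and angle between the x axis of cell_mid and the x axis of seat, either way round below 0.1 rad and contact force between the fingers and cell below 0.1 N and value of joint lid above 1 rad), for 0.3 s.
At the end, for the whole second after the job is handed in: The thicker cell lies at rest in the holder, its middle within 2 mm along, 4 mm across and 3 mm up or down of the seat, its axis within 0.1 rad of the holder's, button end at the contact under the lip and flat end on the spring, and the lid is shut to within 0.05 rad (x of cell_mid in the frame of seat between -0.002 and 0.0025 m and y of cell_mid in the frame of seat between -0.004 and 0.004 m and z of cell_mid in the frame of seat between -0.003 and 0.003 m and x of cell_button in the frame of seat above 0.03 m and angle between the x axis of cell_mid and the x axis of seat, either way round below 0.1 rad and value of joint lid below 0.05 rad and linear speed of cell below 0.02 m/s); the robot touches nothing.
It fails at once if the lid is slammed (swung faster than 3 rad/s towards shut) (velocity of joint lid below -3 rad/s).
It fails at once if the slimmer cell is disturbed (moved over 20 mm) (distance of slim_mid from where it was at the start of the episode above 0.02 m).
It fails at once if another thing on the bench is shifted by more than 30 mm (distance of any of cartridge, water, tape, driver, bit_case, spool from where it was at the start of the episode above 0.03 m).
It also fails if it takes over 67 s, if anything falls off the work surface, if the arm or the gripper's body presses on something with over 40 N, if the wrist force passes 120 N, or if a joint passes its speed limit or range.

## Robot

A 6-joint arm with a two-finger parallel gripper is mounted at the origin on the work surface. World frame = base frame: x ahead of the robot, y to its left, z up, the work surface at z = 0. Lengths are in mm, angles in degrees, forces in N, time in s.
With the tool pointing down it reaches from about 300 to 850 mm from the base axis. Payload 4.2 kg.
Tool frame: the origin (TCP) lies midway between the tips of the shut fingers; the grasp point (between the pads) lies 19 mm behind it (env.grip_depth is the distance from the TCP to the grasp point, in mm); z points along the fingers, y is the line along which they close (so a half turn about z gives the same grasp; the last joint's range is limited). The gripper opens to 91 mm and grips with 3 to 60 N. Pads are 32 mm wide; open, the fingers measure 118 mm over their backs; the gripper's body (76 mm by 178 mm) begins 60 mm behind the grasp point.
Start: joints at [-76.547, 18.312, 89.639, -0, 72.044, -1.146], TCP at [144.932, -556.451, 213.976] pointing down, gripper open.
Joint ranges: [-177.97, 177.97], [-48.28, 115.42], [12.27, 149.76], [-77.06, 257.06], [2.81, 150.46], [-146.56, 146.56]. Speed limits (degrees/s): [147.25, 147.25, 180, 180, 180, 180].

## Interface

Orientations are given as [roll, pitch, yaw] about the fixed x, y, z axes, in that order (R = Rz(yaw) Ry(pitch) Rx(roll)).
In Python, from workcell import env, eyes gives the robot as it stands.
- The arm moves only by the tool send_rows, never from a script. Its argument "motion" is a list of rows, each a list of 7 numbers: the shift along the world's x, y, z normalised to -1 to 1, where 1 is 0.5 m, then the turn, a rotation vector about the world's x, y, z normalised to -1 to 1, where 1 is 60 degrees, then the opening, from -1 (shut) to 1 (fully open). A call has 1 to 20 rows; each row is the pose to reach, as a shift and turn from the pose commanded when the call began; what a row does not reach only later rows make up. A row lasts 1/8 s, in which the tool goes at most 62.5 mm and 10.7 degrees, less where a joint would pass 70% of its speed; a pose out of reach is approached as far as the arm can. A call with a number of a shift or a turn outside -1 to 1 is refused whole. A call with a gripper value outside its range is refused whole. The fingers move at their own pace and stop on an object; "squeeze" is the grip in N (left out, the last holds). Time passes only in rows, so rows that repeat a pose let the fingers close. It gives the time, the measured TCP pose, the force, the opening and the grip force at its end, in the units of the state.
- env.state(): the state, without advancing time (a new reading comes with each control period).
- eyes.grab_frame(name): name is "scene" or "top" or "wrist"; returns a dict with "pixels" (400x640x3 uint8, red, green, blue), "depth" (400x640 float32, mm along the optical axis (not along the pixel's ray), 0 where there is no reading), "fx", "fy", "cx", "cy" (pixels), "distortion" ([k1, k2, p1, p2, k3] as OpenCV has them; the pictures are not rectified), "R" (3x3) and "t" (3): a world point X has camera coordinates R X + t; the wrist camera has in their place "T_tool_cam" (4x4, takes a point from camera to tool coordinates, whose origin is the TCP and whose axes are the flange's). Camera axes: x right, y down, z forward; pixel columns grow to the right and rows downward; lengths in mm; the calibration is good to about 2 mm. A picture is of the moment at which its call begins: read the wrist's pose just before it.
- env.job_done(): hands the job in; it is judged then, once.
The state is a dict: "time_s": time; "qpos": joint angles; "qvel": joint speeds; "effort": joint torques, N m; "ee_pos": TCP position; "ee_rot": TCP orientation; "force": force on the tool from outside, world axes, zero at the start; "torque": the same for the moment, N m; "gripper_width": finger opening in mm; "gripper_force": force on a finger pad.
Only numpy, scipy, OpenCV 4.12 (cv2) and the standard library are available. Lean on these libraries where they do the work, as an engineer would, in place of code of your own. Each camera call takes 0.05 s, during which the arm holds its last target. There are 200 camera calls.

## Working session

There is one attempt and no reset: what is moved stays moved. The work goes in short steps, Python scripts to look and compute and a tool call to move; the robot and the scene stay as the last step left them, time stands still between calls to the robot, and variables do not carry over. Pictures are saved under pics/ and viewed, at most 10 in all, crops included, and the job is handed in when it is done.

Besides the shell and the picture viewer there is one more tool, called after "Call:" by a JSON object that holds its "op" and its "data", one argument or row to a line. send_rows: Moves the arm, as the interface text tells. Its arguments: {"type":"object","properties":{"motion":{"type":"array"},"squeeze":{"type":"number"}},"required":["motion"]}

```bash
mkdir -p pics
cat > h.py <<'E'
from workcell import env, eyes
import numpy as np, cv2
from scipy.spatial.transform import Rotation as Ro
def grab(n):
    s=env.state(); f=eyes.grab_frame(n)
    f['K']=np.array([[f['fx'],0,f['cx']],[0,f['fy'],f['cy']],[0,0,1.]]); f['D']=np.array(f['distortion'],float)
    if n=='wrist':
        T=np.array(f['T_tool_cam']); Rt=Ro.from_euler('xyz',s['ee_rot'],degrees=True).as_matrix()
        f['C']=Rt@T[:3,3]+np.array(s['ee_pos']); f['Rc']=Rt@T[:3,:3]
    else:
        f['Rc']=np.array(f['R']).T; f['C']=-f['Rc']@np.array(f['t'])
    return f
def rays(f,uv):
    p=cv2.undistortPoints(np.array(uv,float).reshape(-1,1,2),f['K'],f['D'])[:,0]
    return np.c_[p,np.ones(len(p))]@f['Rc'].T
def onplane(f,uv,z):
    d=rays(f,uv); return f['C']+d*((z-f['C'][2])/d[:,2])[:,None]
def cloud(f):  # HxWx3 world points
    h,w=f['depth'].shape; u,v=np.meshgrid(np.arange(w),np.arange(h))
    d=rays(f,np.stack([u,v],-1).reshape(-1,2))
    P=f['C']+d*f['depth'].reshape(-1,1); P[f['depth'].ravel()<=0]=np.nan
    return P.reshape(h,w,3)
def proj(f,X):
    R=f['Rc'].T; return cv2.projectPoints(np.array(X,float).reshape(-1,1,3),cv2.Rodrigues(R)[0],-R@f['C'],f['K'],f['D'])[0][:,0]
def save(f,name,crop=None,k=1):
    im=f['pixels'][...,::-1]
    if crop: x0,y0,x1,y1=crop; im=im[y0:y1,x0:x1]
    cv2.imwrite('pics/'+name,cv2.resize(im,None,fx=k,fy=k,interpolation=cv2.INTER_CUBIC))
E
python3 - <<'E'
from h import *
import pickle
for n in('scene','top'):
    f=grab(n); save(f,n+'0.png'); pickle.dump(f,open(n+'.pkl','wb')); print(n,f['C'],f['Rc'][:,2],f['fx'])
print(env.state(), env.grip_depth)
E
```

```text
scene [1009.98925332  238.48497696  921.43679519] [-0.42720071 -0.30068722 -0.85269382] 426.8821341127553
top [ 432.53942765  -49.20752486 1117.26425848] [ 0.12280976  0.02088544 -0.99221044] 436.04047985684315
{'time_s': 0.1, 'qpos': array([-7.65457270e+01,  1.83470063e+01,  8.97002899e+01, -1.73619497e-03,
        7.20458910e+01, -1.14681209e+00]), 'qvel': array([-0.00896136, -0.02272358, -0.18520558, -0.09592497, -0.0534713 ,
        0.04903371]), 'effort': array([ 3.34189563e-04, -4.13333559e+01, -2.32509685e+01,  7.28947227e-02,
        4.21183091e-02, -4.22588641e-05]), 'ee_pos': array([ 144.82317165, -555.9750889 ,  213.20819724]), 'ee_rot': array([-1.79906799e+02, -2.14629395e-04,  1.46016214e+01]), 'force': array([ 0.68437326,  0.30282945, -0.0629679 ]), 'torque': array([-0.02171626, -0.04970238, -0.01104769]), 'gripper_force': 0.0, 'gripper_width': 91.36242438219543} 18.8
```

View pics/top0.png

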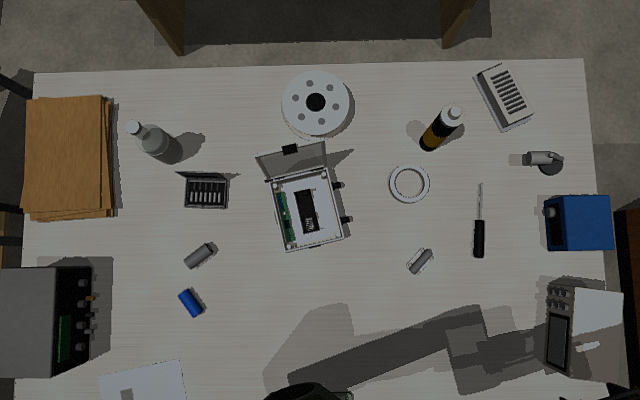

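View pics/scene0.png

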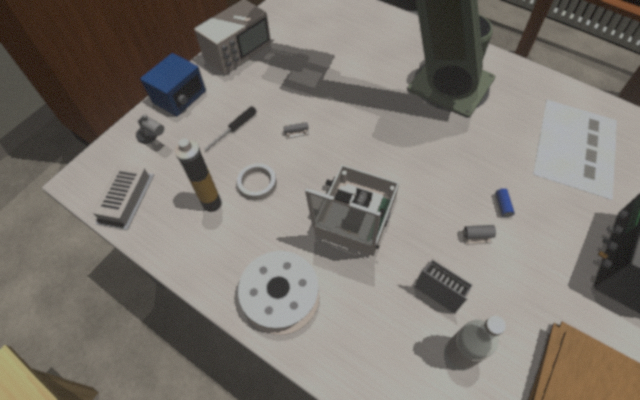

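The top view shows three candidates. The grey cell at (201,255) is the fatter one, so it fits "thicker". The grey one at (419,261) is slimmer, and the blue one at (191,302) is the decoy. The logger is at about (309,208), with its holder at (307,210). I'll measure these and enlarge.

```bash
cat > a.py <<'E'
from h import *
import pickle
f=pickle.load(open('top.pkl','rb')); g=pickle.load(open('scene.pkl','rb'))
im=f['pixels'][...,::-1]
c=lambda im,x,y,w,h,W,H: cv2.resize(im[y:y+h,x:x+w],(W,H),interpolation=cv2.INTER_CUBIC)
a=np.hstack([c(im,170,230,60,60,300,300),c(im,390,235,60,60,300,300)])
b=np.hstack([c(im,245,135,120,120,300,300),c(g['pixels'][...,::-1],455,210,50,50,300,300)])
cv2.imwrite('pics/m1.png',np.vstack([a,b]))
for n,F,boxes in(('top',f,[(175,232,225,280),(400,240,440,282)]),('scene',g,[(455,212,502,250),(278,115,315,142)])):
    P=cloud(F)
    for x0,y0,x1,y1 in boxes:
        q=P[y0:y1,x0:x1].reshape(-1,3); zs=q[:,2]; 
        for lo in (27,):
            m=zs>lo; s=q[m]; 
            if len(s)<10: print(n,'few',np.nanpercentile(zs,[50,90,99])); continue
            ctr,(l,w),ang=cv2.minAreaRect(s[:,:2].astype(np.float32)); print(n,len(s),'ztop',np.percentile(zs[m],[50,95]),'rect',ctr,(l,w),ang,'mean',s.mean(0))
# logger
P=cloud(f); q=P[130:260,245:365].reshape(-1,3)
m=(abs(q[:,2]-58)<6); s=q[m]; ctr,wh,ang=cv2.minAreaRect(s[:,:2].astype(np.float32)); print('rim',len(s),ctr,wh,ang)
E
python3 a.py
```

```text
top 352 ztop [37.21389142 42.27733835] rect (438.289306640625, 273.5877380371094) (31.898242950439453, 70.8970947265625) 36.14399719238281 mean [437.49448685 272.99481829  36.63289556]
top 56 ztop [28.11482251 30.35337005] rect (413.4676513671875, -279.35443115234375) (12.445433616638184, 65.53789520263672) 46.48610305786133 mean [ 413.22978132 -279.63466705   28.38867563]
scene 365 ztop [37.37917923 41.61853998] rect (442.2186584472656, 273.2074890136719) (30.104585647583008, 70.07707977294922) 35.18574523925781 mean [444.77046212 274.00626956  36.56490032]
scene 37 ztop [28.49172164 31.13321524] rect (418.2486877441406, -277.4930419921875) (17.415977478027344, 62.53742980957031) 51.09326171875 mean [ 417.74939031 -280.96373142   28.74262314]
rim 701 (597.734375, 9.325767517089844) (299.3531188964844, 180.5692138671875) 4.761785507202148
```

View pics/m1.png

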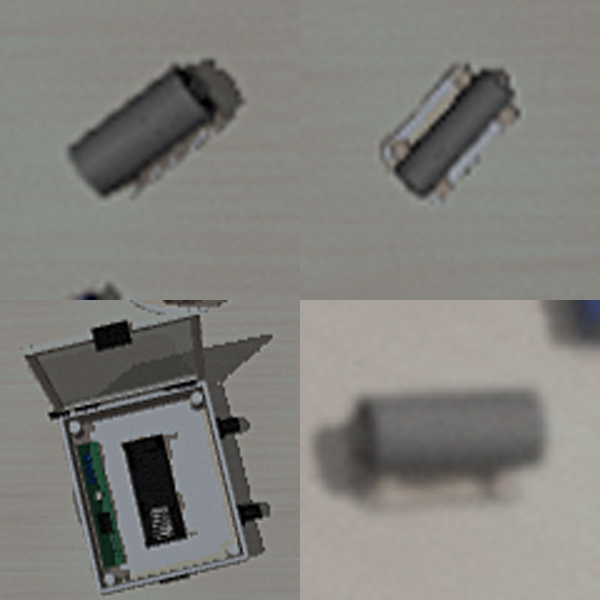

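The crop confirms that the thicker cell is at top px (201,255). It measures 32 x 70 mm, and the dark button end is at its upper right. I'll go above it.

Call:
{"op": "send_rows", "data": {
  "motion": [
    [0.31, 0.82, 0.05, 0, 0, 0.92, 1],
    [0.31, 0.82, 0.05, 0, 0, 0.92, 1],
    [0.31, 0.82, 0.05, 0, 0, 0.92, 1],
    [0.31, 0.82, 0.05, 0, 0, 0.92, 1],
    [0.31, 0.82, 0.05, 0, 0, 0.92, 1],
    [0.31, 0.82, 0.05, 0, 0, 0.92, 1],
    [0.31, 0.82, 0.05, 0, 0, 0.92, 1],
    [0.31, 0.82, 0.05, 0, 0, 0.92, 1],
    [0.31, 0.82, 0.05, 0, 0, 0.92, 1]
  ]
}}

```text
time_s: 1.23
ee_pos: [299.8, -146.5, 238.8]
ee_rot: [-180.0, 0.0, 69.9]
force: [0.1, 0.2, 0.0]
gripper_width: 91.1
gripper_force: 0.0
```

Call:
{"op": "send_rows", "data": {
  "motion": [
    [0.28, 0.84, -0.05, 0, 0, 0.94, 1],
    [0.28, 0.84, -0.05, 0, 0, 0.94, 1],
    [0.28, 0.84, -0.05, 0, 0, 0.94, 1],
    [0.28, 0.84, -0.05, 0, 0, 0.94, 1],
    [0.28, 0.84, -0.05, 0, 0, 0.94, 1],
    [0.28, 0.84, -0.05, 0, 0, 0.94, 1],
    [0.28, 0.84, -0.05, 0, 0, 0.94, 1],
    [0.28, 0.84, -0.05, 0, 0, 0.94, 1],
    [0.28, 0.84, -0.05, 0, 0, 0.94, 1]
  ]
}}

```text
time_s: 2.35
ee_pos: [440.7, 271.7, 213.1]
ee_rot: [-179.9, 0.0, 126.1]
force: [-1.1, -0.2, -1.0]
gripper_width: 91.2
gripper_force: 0.0
```

Run:
```python
from h import *
s=env.state(); print(s['time_s'],s['ee_pos'],s['ee_rot'],s['qpos'])
f=grab('wrist'); save(f,'w1.png'); print(f['T_tool_cam'])
P=cloud(f); import pickle; pickle.dump(f,open('w1.pkl','wb'))
q=P.reshape(-1,3); m=(q[:,2]>27)&(q[:,2]<60)&(np.hypot(q[:,0]-439,q[:,1]-273)<60); s=q[m]
print(m.sum(),np.percentile(s[:,2],[50,95,99]) if m.sum() else '')
if m.sum(): print(cv2.minAreaRect(s[:,:2].astype(np.float32)))
```

```text
2.35 [440.70324455 271.67651372 213.09392953] [-1.79868898e+02  2.52822866e-02  1.26066132e+02] [ 3.04041126e+01  1.32525634e+01  9.69392591e+01 -4.05546539e-02
  6.99361505e+01 -5.64803477e+00]
[[-2.79379443e-04 -9.67438091e-01 -2.53107608e-01  6.96115057e+01]
 [ 9.99999926e-01 -3.36860210e-04  1.83763641e-04 -4.73991871e-01]
 [-2.63041828e-04 -2.53107538e-01  9.67438114e-01 -1.70213727e+02]
 [ 0.00000000e+00  0.00000000e+00  0.00000000e+00  1.00000000e+00]]
2020 [37.653429  40.2669826 41.0485807]
((440.2164611816406, 272.6646423339844), (30.4450626373291, 68.48368835449219), 36.729183197021484)
```

View pics/w1.png

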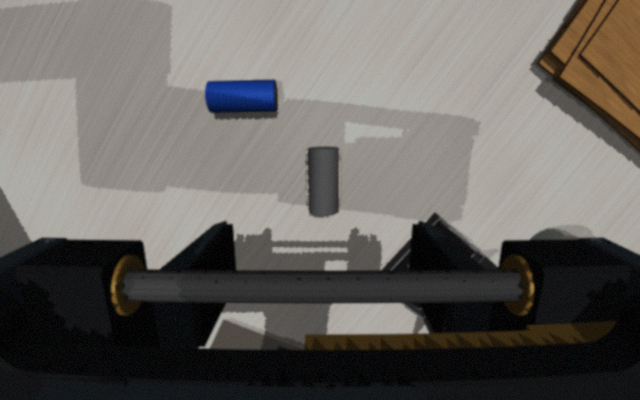

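The wrist view shows the thick cell at (323,182) and the blue decoy at (242,96). I'll check which end carries the button.

Run:
```python
from h import *
import pickle
c=lambda im,x,y,w,h,W,H: cv2.resize(im[y:y+h,x:x+w],(W,H),interpolation=cv2.INTER_CUBIC)
t=grab('top');w=pickle.load(open('w1.pkl','rb'));f=pickle.load(open('top.pkl','rb'));g=pickle.load(open('scene.pkl','rb'))
br=lambda f:np.clip(f['pixels'][...,::-1].astype(float)*1.8,0,255).astype(np.uint8)
cv2.imwrite('pics/m2.png',np.hstack([c(br(w),295,135,56,90,250,400),c(br(f),183,237,36,36,270,400),c(br(g),457,218,44,28,270,400)]))
```

```text
(no output)
```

View pics/m2.png

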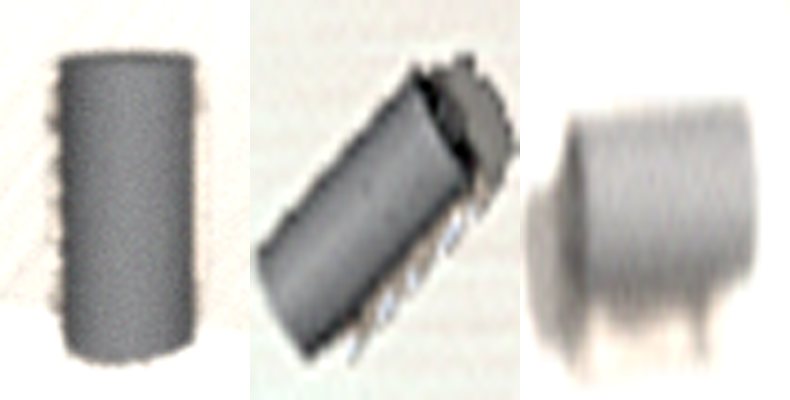

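The top crop shows the black ring and grey button at the upper-right end, towards (+x,-y). I'll grasp now.

Call:
{"op": "send_rows", "data": {
  "motion": [
    [-0.001, 0.002, -0.12, 0, 0, 0.01, 0.6],
    [-0.001, 0.002, -0.24, 0, 0, 0.01, 0.4],
    [-0.001, 0.002, -0.32, 0, 0, 0.01, 0.4],
    [-0.001, 0.002, -0.36, 0, 0, 0.01, 0.4],
    [-0.001, 0.002, -0.384, 0, 0, 0.01, 0.4],
    [-0.001, 0.002, -0.384, 0, 0, 0.01, 0.4],
    [-0.001, 0.002, -0.384, 0, 0, 0.01, 0.4]
  ]
}}

```text
time_s: 3.32
ee_pos: [440.3, 274.6, 23.1]
ee_rot: [179.9, 0.0, 126.8]
force: [0.9, 0.7, 0.5]
gripper_width: 63.9
gripper_force: 0.0
```

Call:
{"op": "send_rows", "data": {
  "motion": [
    [0, 0, 0, 0, 0, 0, -1],
    [0, 0, 0, 0, 0, 0, -1],
    [0, 0, 0, 0, 0, 0, -1],
    [0, 0, 0, 0, 0, 0, -1],
    [0, 0, 0, 0, 0, 0, -1],
    [0, 0, 0, 0, 0, 0, -1],
    [0, 0, 0, 0, 0, 0, -1]
  ],
  "squeeze": 40
}}

```text
time_s: 4.2
ee_pos: [439.4, 274.6, 22.1]
ee_rot: [180.0, -0.0, 126.8]
force: [-0.6, -0.5, 2.5]
gripper_width: 31.2
gripper_force: 40.0
```

Call:
{"op": "send_rows", "data": {
  "motion": [
    [0, 0, 0.06, 0, 0, 0, -1],
    [0, 0, 0.15, 0, 0, 0, -1],
    [0, 0, 0.27, 0, 0, 0, -1],
    [0, 0, 0.39, 0, 0, 0, -1],
    [0, 0, 0.46, 0, 0, 0, -1],
    [0, 0, 0.46, 0, 0, 0, -1]
  ]
}}

```text
time_s: 4.95
ee_pos: [440.7, 275.3, 254.3]
ee_rot: [179.6, 0.0, 126.8]
force: [0.2, -0.1, -1.4]
gripper_width: 31.0
gripper_force: 40.0
```

Run:
```python
from h import *
import pickle
f=pickle.load(open('top.pkl','rb'))
P=cloud(f); q=P.reshape(-1,3); px=f['pixels'].reshape(-1,3).astype(int)
# lower holder = dark region in the box; rim white top at 58
box=(np.abs(q[:,1]-10)<110)&(q[:,0]>470)&(q[:,0]<680)
m=box&(abs(q[:,2]-58)<5)&(px.min(1)>120)
M=m.reshape(400,640).astype(np.uint8)
r=cv2.minAreaRect(q[m][:,:2].astype(np.float32)); print('rim',m.sum(),r)
# holder: dark pixels, on plane z 20
v,u=np.where((f['pixels'].max(2)<60)&(np.indices((400,640))[0]>186)&(np.indices((400,640))[0]<236)&(abs(np.indices((400,640))[1]-307)<14))
c=onplane(f,np.c_[u,v],22); print('holder',len(u),cv2.minAreaRect(c[:,:2].astype(np.float32)),c.mean(0))
# green strip
hsv=cv2.cvtColor(f['pixels'],cv2.COLOR_RGB2HSV); v,u=np.where((hsv[...,0]>45)&(hsv[...,0]<90)&(hsv[...,1]>90)); k=(abs(u-285)<25)&(abs(v-220)<40)
c=onplane(f,np.c_[u,v][k],12); print('pcb',k.sum(),cv2.minAreaRect(c[:,:2].astype(np.float32)))
```

```text
rim 231 ((549.6270751953125, 1.4265518188476562), (183.65928649902344, 149.88307189941406), 12.280075073242188)
holder 638 ((547.2877807617188, 0.08063697814941406), (107.82925415039062, 41.54661560058594), 12.451094627380371) [5.49767266e+02 4.33824598e-01 2.20000000e+01]
pcb 312 ((536.212890625, 33.607215881347656), (126.25895690917969, 82.83919525146484), 2.9758808612823486)
```

The logger rim gives centre (549.6, 1.4) and yaw 12.3°, so the seat is at about (559.4, 3.5). I'll move to where the wrist camera sees the holder past the held cell.

Call:
{"op": "send_rows", "data": {
  "motion": [
    [0.18, -0.26, 0.015, 0, 0, 0.55, -1],
    [0.18, -0.26, 0.015, 0, 0, 0.55, -1],
    [0.18, -0.26, 0.015, 0, 0, 0.55, -1],
    [0.18, -0.26, 0.015, 0, 0, 0.55, -1],
    [0.18, -0.26, 0.015, 0, 0, 0.55, -1]
  ]
}}

```text
time_s: 5.58
ee_pos: [528.7, 143.8, 256.9]
ee_rot: [-179.9, -0.2, 159.7]
force: [0.1, 0.4, -2.1]
gripper_width: 31.3
gripper_force: 40.0
```

Call:
{"op": "send_rows", "data": {
  "motion": [
    [0.16, -0.26, 0.015, 0, 0, 0.54, -1],
    [0.16, -0.26, 0.015, 0, 0, 0.54, -1],
    [0.16, -0.26, 0.015, 0, 0, 0.54, -1],
    [0.16, -0.26, 0.015, 0, 0, 0.54, -1],
    [0.16, -0.26, 0.015, 0, 0, 0.54, -1],
    [0.16, -0.26, 0.015, 0, 0, 0.54, -1]
  ]
}}

```text
time_s: 6.32
ee_pos: [608.7, 15.9, 266.7]
ee_rot: [180.0, -0.0, -167.8]
force: [0.7, 0.6, -1.1]
gripper_width: 31.0
gripper_force: 40.0
```

Run:
```python
from h import *
import pickle
s=env.state(); print(s['time_s'],s['ee_pos'],s['ee_rot'],s['qpos'])
w=grab('wrist'); pickle.dump(w,open('w2.pkl','wb'))
g=grab('scene'); pickle.dump(g,open('s2.pkl','wb'))
a=cv2.resize(w['pixels'],(640,400)); p=proj(g,s['ee_pos'])[0].astype(int); print(p)
b=cv2.resize(g['pixels'][max(0,p[1]-40):p[1]+40,p[0]-64:p[0]+64],(320,200),interpolation=cv2.INTER_CUBIC)
o=np.zeros((600,640,3),np.uint8); o[:400]=a; o[400:,:320]=b
cv2.imwrite('pics/m3.png',o[...,::-1])
```

```text
6.325 [608.69923831  15.8810579  266.6740957 ] [ 1.79967374e+02 -4.61721013e-02 -1.67762842e+02] [ 3.99962458e-01  1.99677736e+01  7.96038236e+01  2.27739926e-02
  8.04802862e+01 -1.01840959e+02]
[353 171]
```

View pics/m3.png

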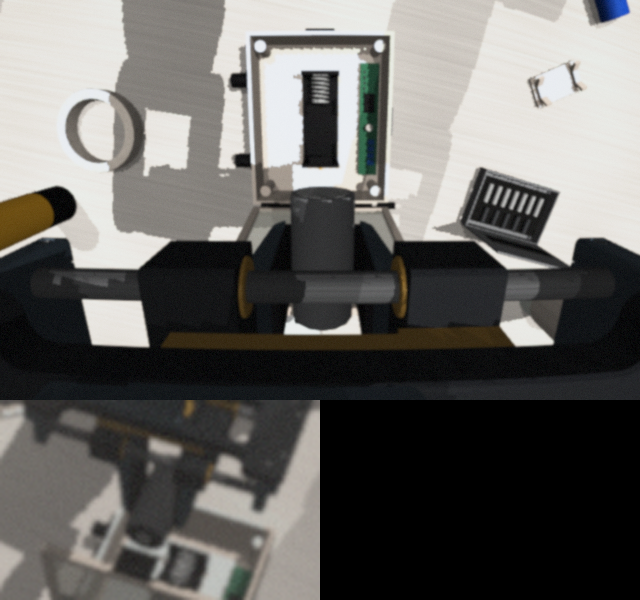

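The wrist view shows the holder at (320,120) with its spring at the top, which is the robot side. The held cell is at (323,255) with its flat end towards the spring, and the scene crop shows the button pointing away from the robot. I'll measure both in this one view.

Run:
```python
from h import *
import pickle
w=pickle.load(open('w2.pkl','rb')); P=cloud(w); px=w['pixels'].astype(int)
V,U=np.indices((400,640)); z=P[...,2]
m=(abs(z-58)<4)&(V<215)&(U>235)&(U<400); q=P[m]; print('rim z',np.median(q[:,2]),m.sum(),cv2.minAreaRect(q[:,:2].astype(np.float32)))
m=(px.max(2)<75)&(V>65)&(V<172)&(U>297)&(U<345); q=P[m]; q=q[~np.isnan(q[:,0])]
m2=m.astype(np.uint8); n,l,st,ce=cv2.connectedComponentsWithStats(m2); k=1+st[1:,4].argmax(); print(st[k]); 
for h in(20,34):
    r=cv2.minAreaRect(onplane(w,np.c_[U[l==k],V[l==k]],h)[:,:2].astype(np.float32)); print('holder@',h,r)
# depth profile of the holder along seat x
th=np.radians(12.3); R=np.array([[np.cos(th),np.sin(th)],[-np.sin(th),np.cos(th)]])
s0=np.array([559.4,3.5]); sel=(V>60)&(V<200)&(U>290)&(U<352); q=P[sel]; L=(q[:,:2]-s0)@R.T
for a in range(-70,50,5):
    b=(abs(L[:,0]-a)<2.5); c=b&(abs(L[:,1])<8); hi=b&(q[:,2]>15)&(abs(L[:,1])<30); print(a,np.round(np.nanmedian(q[c,2]),1) if c.any() else '', np.round([L[hi,1].min(),L[hi,1].max()],1) if hi.any() else '',end='; ')
# cell in hand, tool coordinates
s=np.array([608.7,15.88,266.67]); Rt=Ro.from_euler('xyz',[179.97,-.05,-167.76],degrees=True).as_matrix()
T=(P-s)@Rt; c=(V>180)&(V<268)&(U>285)&(U<360)&(abs(T[...,1])<19)&(T[...,2]<8)&(T[...,2]>-40)
t=T[c]; print('\ncell',c.sum(),t.min(0),t.max(0))
for a in (15,20,25,30,33,35,37): 
    b=abs(t[:,0]-a)<1.5; 
    if b.sum()>5: print(a,b.sum(),'top z',np.percentile(t[b,2],3),'y',np.percentile(t[b,1],[2,98]))
```

```text
rim z 57.47163263868998 2662 ((550.822509765625, 2.7003402709960938), (185.51304626464844, 157.60182189941406), 12.425300598144531)
[ 302   72   36   95 2755]
holder@ 20 ((549.120849609375, -1.1831092834472656), (106.75151824951172, 40.41502380371094), 12.196480751037598)
holder@ 34 ((548.8114013671875, -1.1643314361572266), (103.16710662841797, 39.05799102783203), 12.196489334106445)
-70 3.7 ; -65 33.7 [-22.9  17.5]; -60 31.2 [-23.2  17.8]; -55 30.9 [-12.3   7.8]; -50 22.5 [-11.1   7.9]; -45 29.9 [-11.1   7.9]; -40 27.4 [-11.3   7.9]; -35 22.0 [-21.7  18.3]; -30 8.6 [-21.8  18.4]; -25 7.5 [-21.9  18.4]; -20 7.3 [-22.   18.4]; -15 7.7 ; -10 7.6 ; -5 7.5 ; 0 7.7 ; 5 7.2 ; 10 7.1 ; 15 259.3 [-22.4  17.6]; 20 270.1 [-22.5  17.6]; 25 7.6 [-22.6  17.6]; 30 43.8 [-21.4  17.7]; 35 44.7 [-22.9  18.9]; 40 44.4 [-22.5  18.9]; 45 3.9 ; 
cell 5502 [ -5.54222322 -18.87876772 -30.94019986] [33.56428961 16.94386333  7.96388204]
15 555 top z -24.485874139187004 y [-18.37963512  16.06435196]
20 387 top z -18.167775148919393 y [-16.14575717  13.38302916]
25 389 top z -18.193063617762817 y [-15.99304602  13.25468663]
30 406 top z -18.11038935382272 y [-15.87538302  13.13407855]
33 843 top z -17.591767332498772 y [-15.36240512  12.73891479]
```

```bash
cat > plan.py <<'E'
from h import *
import sys
seat=np.array([559.5,2.9,24.]); yaw=np.radians(12.25); OFF=1.5; UP=2.3
Rs=Ro.from_euler('z',yaw).as_matrix()
def tcp(x,z,th,y=0):
    t=np.radians(th); a=np.array([np.cos(t),0,np.sin(t)]); u=np.array([-np.sin(t),0,np.cos(t)])
    p=np.array([x,y,z-24.])-OFF*a-UP*u
    return seat+Rs@p
def rot(dth): return Rs@np.array([0,-1.,0])*dth/60
def row(cmd,th0,x,z,th,y=0): return np.round(np.r_[(tcp(x,z,th,y)-cmd)/500,rot(th-th0)],4)
E
python3 - <<'E'
from plan import *
c=np.array([609.4,14.55,267.])
print(row(c,0,-3,140,28)); print(row(c,0,-3,95,28))
E
```

```text
[-0.1061 -0.0247 -0.2595  0.099  -0.456   0.    ]
[-0.1061 -0.0247 -0.3495  0.099  -0.456   0.    ]
```

Call:
{"op": "send_rows", "data": {
  "motion": [
    [-0.1061, -0.0247, -0.1, 0.099, -0.456, 0, -1],
    [-0.1061, -0.0247, -0.2, 0.099, -0.456, 0, -1],
    [-0.1061, -0.0247, -0.26, 0.099, -0.456, 0, -1],
    [-0.1061, -0.0247, -0.32, 0.099, -0.456, 0, -1],
    [-0.1061, -0.0247, -0.3495, 0.099, -0.456, 0, -1],
    [-0.1061, -0.0247, -0.3495, 0.099, -0.456, 0, -1],
    [-0.1061, -0.0247, -0.3495, 0.099, -0.456, 0, -1]
  ]
}}

```text
time_s: 7.3
ee_pos: [557.8, 2.4, 93.7]
ee_rot: [-180.0, 28.2, -167.8]
force: [1.0, -0.6, -0.5]
gripper_width: 31.0
gripper_force: 40.0
```

Run:
```python
from plan import *
import pickle
P=[];Q=[]
for i in range(4):
    s=env.state(); P.append(s['ee_pos']); Q.append(s['ee_rot']); f=grab('wrist')
print(np.round(P,1),np.mean(P,0),tcp(-3,95,28),np.mean(Q,0))
pickle.dump((f,s),open('w3.pkl','wb')); save(f,'w3.png')
g=grab('top'); pickle.dump(g,open('t3.pkl','wb'))
print(Ro.from_euler('xyz',s['ee_rot'],degrees=True).as_matrix().round(3))
```

```text
[[557.8   2.4  93.7]
 [557.9   2.4  93.9]
 [557.7   2.4  93.8]
 [557.5   2.3  93.6]] [557.72972343   2.38517918  93.73860431] [556.32923999   2.21156052  92.26501319] [-179.97569401   28.1568385  -167.74882787]
[[-0.862 -0.212  0.461]
 [-0.187  0.977  0.1  ]
 [-0.472 -0.    -0.882]]
```

View pics/w3.png

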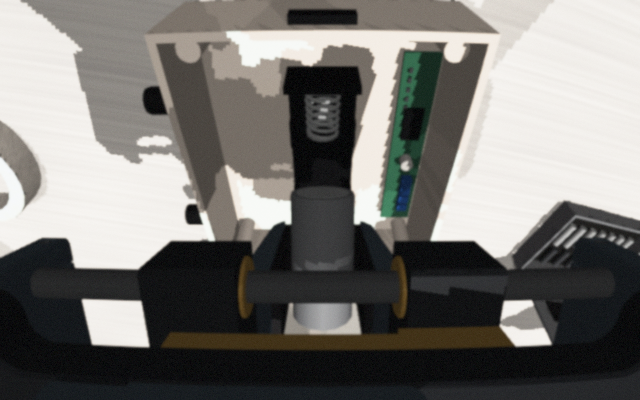

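The spring wall is centred at u≈323 and the cell at u≈322.5, so they line up across. I'll put numbers on the offset and plan the insertion.

Run:
```python
from plan import *
import pickle
f,s=pickle.load(open('w3.pkl','rb')); P=cloud(f); V,U=np.indices((400,640)); px=f['pixels']
Rt=Ro.from_euler('xyz',s['ee_rot'],degrees=True).as_matrix(); T=(P-s['ee_pos'])@Rt
print('cx',f['cx'],f['fx'])
L=(P-seat)@Rs
m=(px.max(2)<70)&(V>66)&(V<96)&(U>270)&(U<375)&(abs(P[...,2]-34)<4); t=T[m]; l=L[m]
print('wall top tool y',np.percentile(t[:,1],[1,99]),'seat frame x',np.percentile(l[:,0],[2,98]),'y',np.percentile(l[:,1],[1,99]),'z',np.median(P[m][:,2]))
m=(V>192)&(V<265)&(U>285)&(U<362)&(T[...,2]>-25)&(T[...,2]<5)&(T[...,0]>18); t=T[m]; l=L[m]
print('cell tool y',np.percentile(t[:,1],[1,99]),'x max',np.percentile(t[:,0],[99,100]),'z top',np.percentile(t[:,2],2),'seatframe x min',l[:,0].min())
c=np.array([556.35,2.2,92.25])
for a in [(-3,70,28),(-3,48,28),(-7,47,28),(-10,47,28),(-10.5,43,24),(-10.5,38,20),(-10.5,35,15),(-10.5,32,10),(-10.5,28.5,5),(-10.5,24.5,0),(-1,24.2,0)]: print(a,row(c,28,*a).tolist())
```

```text
cx 322.1743941822012 352.7863118340404
wall top tool y [-22.11531273  18.65063187] seat frame x [-65.5456915  -60.24997115] y [-22.2406383   18.52460093] z 33.15806881425283
cell tool y [-16.47175141  13.7097497 ] x max [33.64388693 33.85270332] z top -18.369227656681037 seatframe x min -39.865344484012645
(-3, 70, 28) [-0.0, 0.0, -0.05, 0.0, -0.0, 0.0]
(-3, 48, 28) [-0.0, 0.0, -0.094, 0.0, -0.0, 0.0]
(-7, 47, 28) [-0.0079, -0.0017, -0.096, 0.0, -0.0, 0.0]
(-10, 47, 28) [-0.0137, -0.0029, -0.096, 0.0, -0.0, 0.0]
(-10.5, 43, 24) [-0.0151, -0.0032, -0.1039, -0.0141, 0.0651, -0.0]
(-10.5, 38, 20) [-0.0154, -0.0033, -0.1138, -0.0283, 0.1303, -0.0]
(-10.5, 35, 15) [-0.0159, -0.0034, -0.1197, -0.046, 0.2117, -0.0]
(-10.5, 32, 10) [-0.0163, -0.0035, -0.1256, -0.0637, 0.2932, -0.0]
(-10.5, 28.5, 5) [-0.0168, -0.0036, -0.1323, -0.0813, 0.3746, -0.0]
(-10.5, 24.5, 0) [-0.0172, -0.0037, -0.1401, -0.099, 0.456, -0.0]
(-1, 24.2, 0) [0.0014, 0.0003, -0.1407, -0.099, 0.456, -0.0]
```

Call:
{"op": "send_rows", "data": {
  "motion": [
    [-0.004, -0.0015, -0.03, 0, 0, 0, -1],
    [-0.004, -0.0015, -0.06, 0, 0, 0, -1],
    [-0.004, -0.0015, -0.08, 0, 0, 0, -1],
    [-0.004, -0.0015, -0.096, 0, 0, 0, -1],
    [-0.004, -0.0015, -0.096, 0, 0, 0, -1],
    [-0.004, -0.0015, -0.096, 0, 0, 0, -1]
  ]
}}

```text
time_s: 8.3
ee_pos: [556.5, 4.0, 49.7]
ee_rot: [-179.7, 27.5, -167.9]
force: [-0.3, 1.0, -1.9]
gripper_width: 31.2
gripper_force: 40.0
```

Run:
```python
from plan import *
s=env.state(); print(s['ee_pos'],tcp(-3,48,28),s['force'],s['torque'],s['ee_rot'])
```

```text
[556.54348958   4.01725011  49.69950732] [556.32923999   2.21156052  45.26501319] [-0.28940857  1.0215323  -1.88658121] [3.11641944e-02 2.47867366e-01 9.26856249e-05] [-179.7221085    27.47670954 -167.88351022]
```

Call:
{"op": "send_rows", "data": {
  "motion": [
    [0, 0, 0, 0, 0, 0, -1],
    [0, 0, 0, 0, 0, 0, -1]
  ]
}}

```text
time_s: 8.55
ee_pos: [556.3, 3.9, 49.5]
ee_rot: [-179.7, 27.5, -167.9]
force: [-0.4, 0.9, -0.5]
gripper_width: 31.5
gripper_force: 40.0
```

Run:
```python
from plan import *
import pickle
for i in range(3):
    s=env.state(); f=grab('wrist'); print(s['ee_pos'].round(1),s['ee_rot'].round(1),s['force'].round(1),s['torque'].round(2))
P=cloud(f); V,U=np.indices((400,640)); px=f['pixels']
Rt=Ro.from_euler('xyz',s['ee_rot'],degrees=True).as_matrix(); T=(P-s['ee_pos'])@Rt; L=(P-seat)@Rs
m=(px.max(2)<70)&(U>270)&(U<380)&(abs(P[...,2]-34)<4)&(abs(L[...,0]+62)<6); t=T[m]; l=L[m]
print('wall y',np.percentile(t[:,1],[1,99]),'x',np.percentile(l[:,0],[2,98]),'z',np.median(P[m][:,2]))
m=(V>185)&(V<265)&(U>285)&(U<362)&(T[...,2]>-25)&(T[...,2]<5)&(T[...,0]>18); t=T[m];l=L[m]
print('cell y',np.percentile(t[:,1],[1,99]),'xmax',t[:,0].max(),'ztop',np.percentile(t[:,2],2),'seat xmin',l[:,0].min())
g=grab('scene'); p=proj(g,[565,4,45])[0].astype(int); print(p)
im=np.vstack([cv2.resize(f['pixels'],(512,320)),cv2.resize(g['pixels'][p[1]-42:p[1]+28,p[0]-64:p[0]+64],(512,280),interpolation=cv2.INTER_CUBIC)])
cv2.imwrite('pics/m4.png',im[...,::-1])
```

```text
[556.3   3.9  49.5] [-179.7   27.5 -167.9] [-0.4  0.9 -0.5] [ 0.    0.28 -0.05]
[556.3   3.9  49.5] [-179.7   27.5 -167.9] [-0.5  0.1 -1.8] [-0.01  0.24 -0.  ]
[556.3   3.9  49.4] [-179.7   27.4 -167.9] [ 0.4 -0.  -0.6] [-0.01  0.21  0.06]
wall y [-23.84335781  16.60051691] x [-65.40148565 -57.77185995] z 33.1514643922701
cell y [-16.40791875  13.72245282] xmax 35.67966167127737 ztop -18.35728023976513 seat xmin -41.15420776771358
[355 210]
```

View pics/m4.png

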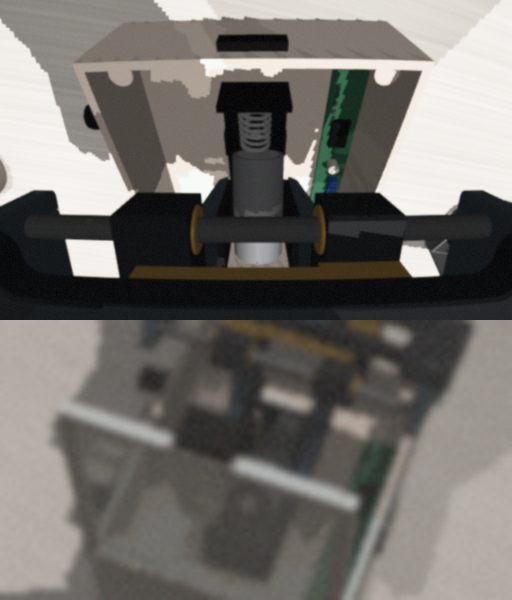

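Call:
{"op": "send_rows", "data": {
  "motion": [
    [0.001, -0.0045, -0.003, 0, 0, 0, -1],
    [0.001, -0.0045, -0.006, 0, 0, 0, -1],
    [0.001, -0.0045, -0.006, 0, 0, 0, -1],
    [0.001, -0.0045, -0.006, 0, 0, 0, -1]
  ]
}}

```text
time_s: 9.25
ee_pos: [557.3, 2.2, 47.5]
ee_rot: [-179.7, 27.3, -167.9]
force: [-0.2, 0.3, -0.9]
gripper_width: 31.0
gripper_force: 40.0
```

```bash
cat > st.py <<'E'
from plan import *
def look():
    s=env.state(); f=grab('wrist'); print(s['time_s'],s['ee_pos'].round(1),s['ee_rot'].round(1),'F',s['force'].round(1),'T',s['torque'].round(2),'q',s['qpos'].round(1),s['effort'].round(1))
    P=cloud(f); V,U=np.indices((400,640)); px=f['pixels']
    Rt=Ro.from_euler('xyz',s['ee_rot'],degrees=True).as_matrix(); T=(P-s['ee_pos'])@Rt; L=(P-seat)@Rs
    m=(px.max(2)<70)&(U>270)&(U<380)&(abs(P[...,2]-34)<4)&(abs(L[...,0]+62)<6); t=T[m]; l=L[m]
    if m.sum()>20: print('wall tool y',np.percentile(t[:,1],[1,99]).round(1),'x',np.percentile(l[:,0],[2,98]).round(1),'z',np.median(P[m][:,2]).round(1))
    print('tcp in seat frame',(Rs.T@(s['ee_pos']-seat)).round(1))
    return s,f
if __name__=='__main__': look()
E
python3 st.py
```

```text
9.25 [557.3   2.2  47.5] [-179.7   27.3 -167.9] F [-0.2  0.3 -0.9] T [ 0.01  0.14 -0.  ] q [  -5.6   18.5  126.4   41.3   11.6 -146.5] [  0.1 -33.6 -14.9   0.3  -1.   -0. ]
wall tool y [-22.2  18.5] x [-65.5 -57.7] z 33.1
tcp in seat frame [-2.3 -0.2 23.5]
```

Joint 6 is at its limit: with a 28° tilt the wrist is near singular. That explains the offset, so I'll use a 20° tilt instead.

Run:
```python
from plan import *
print(row(np.array([557.3,2.2,47.5]),27.4,-1,53,20,-.3), tcp(-1,53,20,-.3))
```

```text
[ 1.400e-03  1.000e-04  5.700e-03 -2.620e-02  1.205e-01 -0.000e+00] [557.97771217   2.26248909  50.32567676]
```

Call:
{"op": "send_rows", "data": {
  "motion": [
    [0.0014, 0, 0.006, -0.013, 0.06, 0, -1],
    [0.0014, 0, 0.006, -0.026, 0.12, 0, -1],
    [0.0014, 0, 0.006, -0.026, 0.12, 0, -1],
    [0.0014, 0, 0.006, -0.026, 0.12, 0, -1]
  ]
}}

```text
time_s: 9.8
ee_pos: [556.8, 2.7, 49.8]
ee_rot: [-179.7, 19.9, -167.9]
force: [0.2, 1.2, -0.2]
gripper_width: 31.0
gripper_force: 40.0
```

```bash
python3 st.py
```

```text
9.8 [556.8   2.7  49.8] [-179.7   19.9 -167.9] F [ 0.2  1.2 -0.2] T [ 0.04  0.2  -0.01] q [  -4.    19.1  120.5   14.    21.8 -118.2] [  0.1 -35.9 -17.4   0.2  -1.5  -0. ]
wall tool y [-22.5  18. ] x [-65.3 -57.5] z 33.2
tcp in seat frame [-2.7  0.3 25.8]
```

Run:
```python
from plan import *
# helper: cell moves in seat frame relative to present (xc0,zc0,th0)
b=tcp(-2.1,52.5,20,0)
for a in [(-7,52,20),(-10.5,51,20),(-10.5,45,20),(-10.5,39,20)]: print(a,row(b,20,*a,-.9).tolist())
```

```text
(-7, 52, 20) [-0.0092, -0.0038, -0.001, 0.0, -0.0, 0.0]
(-10.5, 51, 20) [-0.016, -0.0053, -0.003, 0.0, -0.0, 0.0]
(-10.5, 45, 20) [-0.016, -0.0053, -0.015, 0.0, -0.0, 0.0]
(-10.5, 39, 20) [-0.016, -0.0053, -0.027, 0.0, -0.0, 0.0]
```

Call:
{"op": "send_rows", "data": {
  "motion": [
    [-0.005, -0.0028, -0.001, 0, 0, 0, -1],
    [-0.0092, -0.0038, -0.001, 0, 0, 0, -1],
    [-0.013, -0.0045, -0.002, 0, 0, 0, -1],
    [-0.016, -0.0053, -0.003, 0, 0, 0, -1],
    [-0.016, -0.0053, -0.003, 0, 0, 0, -1],
    [-0.016, -0.0053, -0.003, 0, 0, 0, -1]
  ]
}}

```text
time_s: 10.6
ee_pos: [550.7, -0.4, 49.6]
ee_rot: [-179.6, 20.0, -167.9]
force: [3.6, 2.2, 3.1]
gripper_width: 31.0
gripper_force: 40.0
```

```bash
python3 st.py
```

```text
10.6 [ 5.507e+02 -4.000e-01  4.960e+01] [-179.6   20.  -167.9] F [3.6 2.2 3.1] T [ 0.51 -0.66  0.02] q [  -4.4   18.7  121.4   14.6   21.2 -119.2] [ -1.1 -32.7 -13.1  -0.2  -0.2  -0.1]
wall tool y [-20.9  19.6] x [-65.5 -58.2] z 33.1
tcp in seat frame [-9.3 -1.4 25.6]
```

Call:
{"op": "send_rows", "data": {
  "motion": [
    [-0.0036, 0.0005, 0, 0, 0, 0, -1],
    [-0.0036, 0.0005, -0.008, 0, 0, 0, -1],
    [-0.0036, 0.0005, -0.016, 0, 0, 0, -1],
    [-0.0036, 0.0005, -0.024, 0, 0, 0, -1],
    [-0.0036, 0.0005, -0.024, 0, 0, 0, -1]
  ]
}}

```text
time_s: 11.28
ee_pos: [548.8, -0.3, 36.8]
ee_rot: [-179.6, 20.0, -167.9]
force: [5.5, -0.3, 1.8]
gripper_width: 31.1
gripper_force: 40.0
```

```bash
python3 st.py
```

```text
11.275 [ 5.488e+02 -3.000e-01  3.680e+01] [-179.6   20.  -167.9] F [ 5.5 -0.3  1.8] T [ 0.1  -1.07 -0.06] q [  -4.4   19.8  122.4   16.    19.2 -120.7] [ -0.1 -33.4 -11.1   0.    0.6   0. ]
wall tool y [-21.6  19.3] x [-65.6 -59.9] z 33.1
tcp in seat frame [-11.1  -0.9  12.8]
```

Run:
```python
from plan import *
b=tcp(-10.5,39.5,20)
for a in [(-10.5,37,17),(-10.5,34,12),(-10.5,32,9)]: print(a,row(b,20,*a).tolist())
b=tcp(-10.5,32,9)
for a in [(-10.5,29,5),(-10.5,25,0)]: print(a,row(b,9,*a).tolist())
```

```text
(-10.5, 37, 17) [-0.0003, -0.0001, -0.0049, -0.0106, 0.0489, -0.0]
(-10.5, 34, 12) [-0.0007, -0.0002, -0.0108, -0.0283, 0.1303, -0.0]
(-10.5, 32, 9) [-0.001, -0.0002, -0.0147, -0.0389, 0.1792, -0.0]
(-10.5, 29, 5) [-0.0003, -0.0001, -0.0058, -0.0141, 0.0651, -0.0]
(-10.5, 25, 0) [-0.0007, -0.0002, -0.0136, -0.0318, 0.1466, -0.0]
```

Call:
{"op": "send_rows", "data": {
  "motion": [
    [-0.0003, 0, -0.005, -0.011, 0.049, 0, -1],
    [-0.0007, 0, -0.0108, -0.028, 0.13, 0, -1],
    [-0.001, 0, -0.0147, -0.039, 0.179, 0, -1],
    [-0.001, 0, -0.0147, -0.039, 0.179, 0, -1],
    [-0.001, 0, -0.0147, -0.039, 0.179, 0, -1]
  ]
}}

```text
time_s: 11.95
ee_pos: [548.5, 0.0, 29.3]
ee_rot: [-179.6, 9.0, -167.9]
force: [6.2, 0.2, 1.2]
gripper_width: 30.8
gripper_force: 40.0
```

```bash
python3 st.py
```

```text
11.95 [548.5   0.   29.3] [-179.6    9.  -167.9] F [6.2 0.2 1.2] T [ 0.28 -1.08 -0.  ] q [  -2.3   23.1  114.2    3.3   33.9 -107. ] [ -0.6 -37.  -12.1  -0.3   1.3  -0. ]
wall tool y [-21.3  18.6] x [-65.4 -61.1] z 33.3
tcp in seat frame [-11.3  -0.5   5.3]
```

Call:
{"op": "send_rows", "data": {
  "motion": [
    [-0.0003, 0, -0.0058, -0.014, 0.065, 0, -1],
    [-0.0007, 0, -0.01, -0.024, 0.11, 0, -1],
    [-0.0007, 0, -0.0136, -0.032, 0.147, 0, -1],
    [-0.0007, 0, -0.0136, -0.032, 0.147, 0, -1],
    [-0.0007, 0, -0.0136, -0.032, 0.147, 0, -1]
  ]
}}

```text
time_s: 12.62
ee_pos: [547.9, 0.0, 22.2]
ee_rot: [-179.6, -0.0, -167.9]
force: [6.4, 1.7, 0.9]
gripper_width: 31.2
gripper_force: 40.0
```

```bash
python3 st.py
```

```text
12.625 [547.9   0.   22.2] [-179.6   -0.  -167.9] F [6.4 1.7 0.9] T [ 0.29 -1.22  0.02] q [  -0.9   26.9  107.6   -0.6   45.4 -102.6] [ -0.6 -41.2 -12.7  -0.3   2.    0. ]
wall tool y [-21.6  18.3] x [-65.2 -61.2] z 33.4
tcp in seat frame [-11.9  -0.4  -1.8]
```

Call:
{"op": "send_rows", "data": {
  "motion": [
    [0.006, 0.0013, 0, 0, 0, 0, -1],
    [0.012, 0.0026, 0, 0, 0, 0, -1],
    [0.0166, 0.0036, 0, 0, 0, 0, -1],
    [0.0166, 0.0036, -0.0005, 0, 0, 0, -1],
    [0.0166, 0.0036, -0.0005, 0, 0, 0, -1]
  ]
}}

```text
time_s: 13.3
ee_pos: [554.8, 1.6, 22.1]
ee_rot: [-179.6, -0.2, -167.9]
force: [3.7, -0.0, -1.0]
gripper_width: 31.1
gripper_force: 40.0
```

```bash
python3 st.py
```

```text
13.3 [554.8   1.6  22.1] [-179.6   -0.2 -167.9] F [ 3.7 -0.  -1. ] T [ 0.1  -0.83  0.05] q [  -0.8   27.4  106.6   -0.6   46.1 -102.4] [  0.  -43.6 -14.9  -0.    1.3   0. ]
wall tool y [-21.8  18.1] x [-65.2 -61.3] z 33.4
tcp in seat frame [-4.9 -0.2 -1.9]
```

Call:
{"op": "send_rows", "data": {
  "motion": [
    [0.002, 0, 0, 0, 0, 0, -1],
    [0.005, 0, 0, 0, 0, 0, -1],
    [0.005, 0, 0, 0, 0, 0, -1],
    [0.005, 0, 0, 0, 0, 0, -0.2],
    [0.005, 0, 0, 0, 0, 0, 0],
    [0.005, 0, 0, 0, 0, 0, 0.1],
    [0.005, 0, 0, 0, 0, 0, 0.1],
    [0.005, 0, 0, 0, 0, 0, 0.1],
    [0.005, 0, 0, 0, 0, 0, 0.1]
  ]
}}

```text
time_s: 14.48
ee_pos: [558.0, 1.7, 22.6]
ee_rot: [-179.6, -0.1, -167.9]
force: [0.1, -0.1, 0.3]
gripper_width: 49.9
gripper_force: 0.0
```

```bash
python3 st.py
```

```text
14.475 [558.    1.7  22.6] [-1.796e+02 -1.000e-01 -1.679e+02] F [ 0.1 -0.1  0.3] T [ 0.11 -0.15 -0.05] q [  -0.7   27.6  106.2   -0.6   46.2 -102.4] [ -0.  -43.5 -16.9  -0.1   0.1  -0. ]
wall tool y [-21.1  18.6] x [-64.8 -61.2] z 33.5
tcp in seat frame [-1.7 -0.8 -1.4]
```

Call:
{"op": "send_rows", "data": {
  "motion": [
    [0, 0, 0.03, 0, 0, 0, 0.1],
    [0, 0, 0.1, 0, 0, 0, 0.1],
    [-0.05, -0.01, 0.22, 0, 0, 0, 0.1],
    [-0.05, -0.01, 0.34, 0, 0, 0, 0.1],
    [-0.05, -0.01, 0.4, 0, 0, 0, 0.1],
    [-0.05, -0.01, 0.4, 0, 0, 0, 0.1]
  ]
}}

```text
time_s: 15.28
ee_pos: [534.4, -3.3, 226.3]
ee_rot: [-179.5, 0.3, -167.9]
force: [-0.2, -0.5, -0.8]
gripper_width: 50.1
gripper_force: 0.0
```

Run:
```python
from plan import *
import pickle
s=env.state(); f=grab('wrist'); g=grab('top'); pickle.dump((f,s,g),open('w5.pkl','wb')); print(s['ee_pos'])
P=cloud(f); L=(P-seat)@Rs
m=(abs(L[...,1])<17)&(abs(L[...,0])<45)&(P[...,2]>10); l=L[m]
for a in range(-64,46,4):
    b=(abs(l[:,0]-a)<2); c=b&(abs(l[:,1])<5)
    if c.any(): print(a,np.median(l[c,2]+24).round(1),end='; ')
t=(P[...,2]>30)&(abs(L[...,1]+.5)<20)&(L[...,0]<27)&(L[...,0]>-40); print('\nbody x,y',np.percentile(L[t][:,:2],[0.5,99.5],axis=0))
p=proj(f,Rs@np.array([0,0,10])+seat)[0].astype(int); q=proj(g,Rs@np.array([0,0,10])+seat)[0].astype(int); print(p,q)
cv2.imwrite('pics/m5.png',np.hstack([cv2.resize(f['pixels'][max(0,p[1]-100):p[1]+100,p[0]-100:p[0]+100],(400,400)),cv2.resize(g['pixels'][q[1]-50:q[1]+30,q[0]-40:q[0]+40],(400,400),interpolation=cv2.INTER_CUBIC)])[...,::-1])
```

```text
[534.43186282  -3.33207091 226.26798461]
-44 30.8; -40 31.4; -36 33.6; -32 39.3; -28 39.6; -24 39.4; -20 39.6; -16 39.1; -12 39.5; -8 39.7; -4 39.4; 0 39.5; 4 39.3; 8 39.3; 12 39.2; 16 39.6; 20 39.2; 24 39.2; 28 43.4; 32 44.5; 36 44.2; 40 44.8; 
body x,y [[-37.84111706 -16.1177656 ]
 [ 26.60892279  12.76952441]]
[326 204] [304 205]
```

View pics/m5.png

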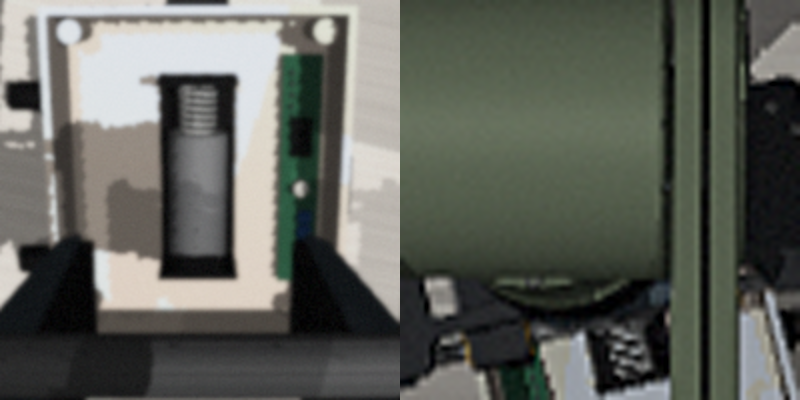

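The cell is seated: its top is level at 39.4 mm all along, from the flat end on the spring to under the lip. Next is the lid, so I'll measure its angle.

Run:
```python
from plan import *
import pickle
for n in('top','scene'):
    f=pickle.load(open(n+'.pkl','rb')); L=(cloud(f)-seat)@Rs; L=L.reshape(-1,3); L[:,2]+=24
    m=(abs(L[:,1])<80)&(L[:,2]>110)&(L[:,2]<260)&(L[:,0]>50)&(L[:,0]<160); l=L[m]; print(n,m.sum())
    a=np.arctan2(l[:,2]-59,82-l[:,0]); r=np.hypot(l[:,2]-59,82-l[:,0]); print(np.percentile(a,[10,50,90]),np.percentile(r,[50,95,100]),'zmax',np.percentile(l[:,2],99),'xmax',np.percentile(l[:,0],99))
```

```text
top 1492
[1.64512293 1.66472011 1.67496809] [130.18365085 190.3265856  193.99318792] zmax 251.3243958809273 xmax 103.39207464452502
scene 2193
[1.67774384 1.70100902 1.73138154] [134.62095994 190.29790176 194.50453576] zmax 250.76631667253918 xmax 105.84456755310283
```

Call:
{"op": "send_rows", "data": {
  "motion": [
    [0.03, 0.01, 0.12, 0, 0, 0, -1],
    [0.1, 0.02, 0.22, 0, 0, 0, -1],
    [0.2, 0.045, 0.24, 0, 0, 0, -1],
    [0.3, 0.065, 0.24, 0, 0, 0, -1],
    [0.4, 0.085, 0.24, 0, 0, 0, -1],
    [0.4, 0.085, 0.24, 0, 0, 0, -1],
    [0.4, 0.085, 0.24, 0, 0, 0, -1]
  ]
}}

```text
time_s: 16.25
ee_pos: [732.5, 39.2, 340.1]
ee_rot: [-179.6, -0.4, -167.9]
force: [0.5, -0.1, 0.7]
gripper_width: 0.6
gripper_force: 0.0
```

```bash
python3 st.py
```

```text
16.25 [732.5  39.2 340.1] [-179.6   -0.4 -167.9] F [ 0.5 -0.1  0.7] T [ 0.13 -0.11 -0.05] q [  2.4  32.6  48.8  -0.4  98.8 -99.8] [  0.2 -53.3 -24.5  -0.1   0.   -0. ]
tcp in seat frame [176.7  -1.3 316.1]
```

Call:
{"op": "send_rows", "data": {
  "motion": [
    [0, 0, -0.1, 0, 0, 0, -1],
    [0, 0, -0.2, 0, 0, 0, -1],
    [-0.03, -0.006, -0.26, 0, 0, 0, -1],
    [-0.06, -0.012, -0.26, 0, 0, 0, -1],
    [-0.09, -0.02, -0.26, 0, 0, 0, -1],
    [-0.09, -0.02, -0.26, 0, 0, 0, -1]
  ]
}}

```text
time_s: 17.05
ee_pos: [686.3, 28.7, 214.4]
ee_rot: [-179.6, -0.0, -167.9]
force: [-0.1, 0.5, 0.8]
gripper_width: 0.5
gripper_force: 0.0
```

Run:
```python
from st import *
s,f=look(); c=s['ee_pos']
for p in np.arange(1.6,-0.01,-0.1):
    X=seat+Rs@np.array([98-150*np.cos(p)+6*np.sin(p),0,59-24+150*np.sin(p)+6*np.cos(p)]); print(round(p,1),np.round((X-c)/500,3).tolist())
```

```text
17.05 [686.3  28.7 214.4] [-179.6   -0.  -167.9] F [-0.1  0.5  0.8] T [ 0.07 -0.18  0.04] q [   1.6   28.6   73.2   -0.4   78.2 -100.3] [ -0.1 -51.5 -23.3  -0.1   0.2  -0. ]
tcp in seat frame [129.4  -1.7 190.4]
1.6 [-0.042, -0.006, -0.011]
1.5 [-0.071, -0.012, -0.011]
1.4 [-0.1, -0.018, -0.013]
1.3 [-0.129, -0.025, -0.019]
1.2 [-0.157, -0.031, -0.027]
1.1 [-0.185, -0.037, -0.038]
1.0 [-0.211, -0.042, -0.052]
0.9 [-0.235, -0.048, -0.068]
0.8 [-0.258, -0.053, -0.087]
0.7 [-0.279, -0.057, -0.108]
0.6 [-0.297, -0.061, -0.131]
0.5 [-0.314, -0.065, -0.156]
0.4 [-0.328, -0.068, -0.183]
0.3 [-0.339, -0.07, -0.211]
0.2 [-0.347, -0.072, -0.239]
0.1 [-0.353, -0.073, -0.269]
-0.0 [-0.355, -0.074, -0.299]
```

Call:
{"op": "send_rows", "data": {
  "motion": [
    [-0.02, -0.003, -0.011, 0, 0, 0, -1],
    [-0.042, -0.006, -0.011, 0, 0, 0, -1],
    [-0.071, -0.012, -0.011, 0, 0, 0, -1],
    [-0.1, -0.018, -0.013, 0, 0, 0, -1],
    [-0.129, -0.025, -0.019, 0, 0, 0, -1],
    [-0.157, -0.031, -0.027, 0, 0, 0, -1],
    [-0.185, -0.037, -0.038, 0, 0, 0, -1],
    [-0.211, -0.042, -0.052, 0, 0, 0, -1],
    [-0.235, -0.048, -0.068, 0, 0, 0, -1],
    [-0.258, -0.053, -0.087, 0, 0, 0, -1],
    [-0.258, -0.053, -0.087, 0, 0, 0, -1]
  ]
}}

```text
time_s: 18.48
ee_pos: [558.0, 2.6, 169.1]
ee_rot: [-179.6, -0.1, -167.9]
force: [1.1, 0.1, -1.0]
gripper_width: 0.4
gripper_force: 0.0
```

```bash
cat > lid.py <<'E'
from st import *
s,f=look(); g=grab('scene'); L=((cloud(g)-seat)@Rs).reshape(-1,3); L[:,2]+=24
m=(abs(L[:,1])<75)&(abs(L[:,1])>62)&(L[:,2]>68)&(L[:,2]<250)&(L[:,0]>-110)&(L[:,0]<60); l=L[m]
a=np.arctan2(l[:,2]-59,82-l[:,0]); print('lid',m.sum(),np.percentile(a,[10,50,90]) if m.sum() else '')
cv2.imwrite('pics/lid.png',g['pixels'][100:350,200:500,::-1])
c=s['ee_pos']
for p in np.arange(.7,-0.06,-0.1):
    X=seat+Rs@np.array([98-150*np.cos(p)+6*np.sin(p),0,59-24+150*np.sin(p)+6*np.cos(p)]); print(round(p,1),np.round((X-c)/500,3).tolist())
E
python3 lid.py
```

```text
18.475 [558.    2.6 169.1] [-1.796e+02 -1.000e-01 -1.679e+02] F [ 1.1  0.1 -1. ] T [ 0.11 -0.12 -0.02] q [  -0.7   18.7   95.9   -0.5   65.5 -102.5] [ -0.1 -40.4 -21.4  -0.1   0.1  -0. ]
wall tool y [-20.4  17.8] x [-64.5 -61.1] z 33.4
tcp in seat frame [-1.500e+00  1.000e-01  1.451e+02]
lid 643 [0.8128433  0.83858174 0.88898449]
0.7 [-0.022, -0.005, -0.018]
0.6 [-0.041, -0.009, -0.041]
0.5 [-0.057, -0.013, -0.066]
0.4 [-0.071, -0.016, -0.092]
0.3 [-0.082, -0.018, -0.12]
0.2 [-0.09, -0.02, -0.149]
0.1 [-0.096, -0.021, -0.178]
0.0 [-0.099, -0.022, -0.208]
```

The lid is following the fingers, now at about 0.84 rad. I'll continue down.

Call:
{"op": "send_rows", "data": {
  "motion": [
    [-0.022, -0.005, -0.018, 0, 0, 0, -1],
    [-0.041, -0.009, -0.041, 0, 0, 0, -1],
    [-0.057, -0.013, -0.066, 0, 0, 0, -1],
    [-0.071, -0.016, -0.092, 0, 0, 0, -1],
    [-0.082, -0.018, -0.12, 0, 0, 0, -1],
    [-0.09, -0.02, -0.149, 0, 0, 0, -1],
    [-0.094, -0.021, -0.165, 0, 0, 0, -1],
    [-0.096, -0.021, -0.18, 0, 0, 0, -1],
    [-0.099, -0.022, -0.194, 0, 0, 0, -1],
    [-0.099, -0.022, -0.205, 0, 0, 0, -1],
    [-0.099, -0.022, -0.208, 0, 0, 0, -1],
    [-0.099, -0.022, -0.208, 0, 0, 0, -1]
  ]
}}

```text
time_s: 20.08
ee_pos: [509.6, -8.3, 65.0]
ee_rot: [-179.6, -0.1, -167.9]
force: [0.3, -0.1, 1.1]
gripper_width: 0.4
gripper_force: 0.0
```

Call:
{"op": "send_rows", "data": {
  "motion": [
    [0, 0, -0.003, 0, 0, 0, -1],
    [0, 0, -0.003, 0, 0, 0, -1],
    [0, 0, -0.003, 0, 0, 0, -1]
  ]
}}

```text
time_s: 20.45
ee_pos: [509.8, -8.3, 63.8]
ee_rot: [-179.6, -0.0, -167.9]
force: [-0.1, 0.6, 0.8]
gripper_width: 0.3
gripper_force: 0.8
```

Call:
{"op": "send_rows", "data": {
  "motion": [
    [0, 0, -0.002, 0, 0, 0, -1],
    [0, 0, -0.004, 0, 0, 0, -1],
    [0, 0, -0.006, 0, 0, 0, -1],
    [0, 0, -0.006, 0, 0, 0, -1]
  ]
}}

```text
time_s: 20.95
ee_pos: [509.9, -8.3, 63.5]
ee_rot: [-179.6, 0.0, -167.9]
force: [-5.8, -0.4, 21.4]
gripper_width: 0.6
gripper_force: 11.0
```

The force rises to 21 N with the fingers stopped at z = 63.5, so the lid is on its stop. I'll retreat and check.

Call:
{"op": "send_rows", "data": {
  "motion": [
    [0, 0, 0.01, 0, 0, 0, -1],
    [0, 0, 0.05, 0, 0, 0, -1],
    [-0.1, -0.02, 0.15, 0, 0, 0, -1],
    [-0.2, -0.05, 0.25, 0, 0, 0, -1],
    [-0.25, -0.1, 0.3, 0, 0, 0, -1],
    [-0.25, -0.2, 0.3, 0, 0, 0, -1],
    [-0.25, -0.3, 0.3, 0, 0, 0, -1],
    [-0.25, -0.3, 0.3, 0, 0, 0, -1]
  ]
}}

```text
time_s: 21.95
ee_pos: [384.2, -160.7, 210.4]
ee_rot: [-179.5, -0.1, -168.2]
force: [-0.3, 0.2, 0.2]
gripper_width: 0.7
gripper_force: 0.0
```

Run:
```python
from plan import *
s=env.state(); print(s['ee_pos'],s['force'])
for n in('top','scene'):
    g=grab(n); L=((cloud(g)-seat)@Rs).reshape(-1,3); L[:,2]+=24
    for x in(-90,-60,0,60):
        m=(abs(L[:,1]+.6)<73)&(abs(L[:,1]+.6)>68)&(abs(L[:,0]-x)<8); print(n,x,m.sum(),np.nanmedian(L[m][:,2]).round(1))
    b=(abs(L[:,1])<8)&(abs(L[:,0])<25)&(L[:,2]>20)&(L[:,2]<80); print('mid',np.nanmedian(L[b][:,2]))
p=proj(g,seat)[0].astype(int)
save(g,'end.png',(p[0]-75,p[1]-60,p[0]+75,p[1]+60),4)
```

```text
[ 384.24230831 -160.71505923  210.44255907] [-0.25778886  0.157559    0.1954245 ]
top -90 28 64.3
top -60 29 65.2
top 0 28 63.9
top 60 27 63.9
mid 62.836539896784416
scene -90 25 65.1
scene -60 28 64.7
scene 0 27 64.9
scene 60 27 65.5
mid 63.79882267069274
```

View pics/end.png

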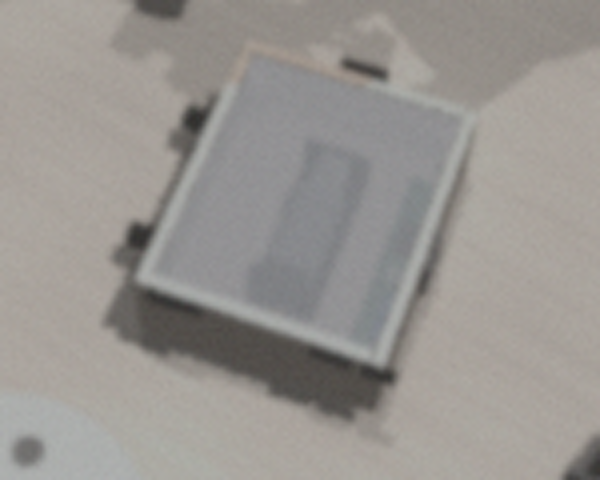

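The picture shows the lid lying flat. Its frame stands at about 64.5 mm from the hinge side to the free edge, and the cell is visible in the holder through the plate. I'll hand in.

```bash
python3 -c "
from workcell import env
print(env.job_done())"
```

```text
the job is handed in; nothing more can be done
None
```

The job is handed in at about 22 s of robot time: the thicker cell looks fully seated in the holder, flat end on the spring and button end under the lip, and the clear lid is shut flat without a slam; the judge's verdict was not shown.

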